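# Tuck the fittings-case flap under its lip

## Robot

A 7-joint arm with a two-finger parallel gripper is mounted at the origin on the work surface. World frame = base frame: x ahead of the robot, y to its left, z up, the work surface at z = 0. Lengths are in m, angles in rad, forces in N, time in s.
With the tool pointing down it reaches from about 0.4 to 0.85 m from the base axis. Payload 10.4 kg.
Tool frame: the origin (TCP) lies midway between the tips of the shut fingers; the grasp point (between the pads) lies 19 mm behind it; y points along the fingers, x is the direction in which the jaws open and shut, and the axes are right-handed (so a half turn about y gives the same grasp; the last joint's range is limited). The gripper opens to 87 mm and grips with 3 to 60 N. Pads are 19 mm wide; open, the fingers measure 117 mm over their backs; the gripper's body (75 mm by 190 mm) begins 51 mm behind the grasp point.
Start: joints at [1.169, 0.332, -0.065, 1.46, 0.022, 1.35, -0.088], TCP at [0.231, -0.581, 0.223] pointing down, gripper open.
Joint ranges: [-2.6, 2.6], [-0.5, 2.12], [-1.47, 1.34], [0.16, 2.42], [-1.27, 4.41], [0.06, 2.06], [-2.6, 2.6]. Speed limits (rad/s): [2.22, 2.22, 2.79, 2.79, 3.14, 3.14, 3.14].

## Interface

Orientations are given as a unit quaternion [x, y, z, w].
In Python, from bench import * gives the robot as it stands.
- The arm moves only by the tool jog_arm, never from a script. Its argument "commands" is a list of rows, each an object with "translation": the shift along the world's x, y, z in mm, a list of three; "twist": the turn about the world's z in rad. A call has 1 to 20 rows; each row shifts and turns the commanded pose from where the row before left it; what a row does not reach is not made up. A row lasts 1/10 s, in which the tool goes at most 50 mm and 8.59 degrees, less where a joint would pass 70% of its speed; a pose out of reach is approached as far as the arm can. A call is refused whole if a number of a shift passes 50 or a number of a turn 0.15, either way. A call with a gripper value outside its range is refused whole. "grip" is the closure, from 0 (fully open) to 1 (shut), set as the call begins (left out, the last holds). The fingers move at their own pace and stop on an object; "grip_force" is the grip in N (left out, the last holds). Time passes only in rows, so rows that do not move let the fingers close. It gives the time, the measured TCP pose, the force and the opening at its end, in the units of the state.
- read_state(): the state, without advancing time (a new reading comes with each control period).
- camera(name): name is "scene" or "top"; returns a dict with "img" (480x640x3 uint8, red, green, blue), "fx", "fy", "cx", "cy" (pixels), "dist" ([k1, k2, p1, p2, k3] as OpenCV has them; the pictures are not rectified), "cam_to_world" (4x4, takes a point from camera to world coordinates). Camera axes: x right, y down, z forward; pixel columns grow to the right and rows downward; lengths in m; the calibration is good to about 2 mm. A picture is of the moment at which its call begins. There is no depth.
- close_job(): hands the job in, once; it reports no verdict.
The state is a dict: "time": time; "joint_positions": joint angles; "joint_vel": joint speeds; "joint_torque": joint torques, N m; "ee_pos": TCP position; "eef_rot": TCP orientation; "ft_force": force on the tool from outside, world axes, zero at the start; "torque": the same for the moment, N m; "width": finger opening in m.
Only numpy, scipy, OpenCV 4.12 (cv2) and the standard library are available. Lean on these libraries where they do the work, as an engineer would, in place of code of your own. Each camera call takes 0.05 s, during which the arm holds its last target.

## Task

Close the flap of the fittings case: fold it down over its bay, then slide it forward until its free edge is tucked fully home beneath the steel lip, so that it stays shut when you let go. Do it with your fingertips on the outer side of the flap only, never on the padded inner side, and do not pick up or shift anything else.

Things in the scene. Friction and masses are not known exactly. Their poses are not given: they have to be found in the camera images.
- case: grey open-topped plastic fittings case, fixed to the bench, 150 mm (its x) by 240 mm (its y) by 50 mm tall. Origin at the centre of its underside, on the bench. Its x axis points from the flap's hinge to the lip (roughly away from the robot), y to the left, z up. The flap covers the bay from y = -120 to +40 mm; the row from y = +44 to +116 mm stays open
- hinge_mid (a point): middle of the flap's hinge line, on the case's near side, 52 mm above the bench; axes as the case's: the hinge line runs along y
- fold (a joint): angle of the flap in rad: 0 = lying flat over the bay (its stop), 1.57 = upright, larger = leaning back over the hinge (up to 2.2). It starts between 1.4 and 2.0. A weak spring (about 0.5 N at the free edge) swings it open again, to about 1 rad, when it is let go before it is tucked; tucked, it rises only 3 mm, against the underside of the lip (0.03 rad)
- tuck (a joint): how far the flap has been slid in its own plane away from the hinge, m: 0 = drawn back (start), 0.018 = fully home (its stop). Its hinge is slotted for this; it takes about 2 N and stays where it is left. Slid out before it is folded flat, the flap lands on top of the lip and cannot go beneath
- flap_edge (a point): middle of the flap's free edge, half-way through its thickness. The flap is a plain white plate 150 mm wide (along the hinge), 4 mm thick, reaching 120 mm from the hinge line when drawn back. Axes: x from the hinge to the free edge, y along the hinge, z out of the outer side (up when folded flat)
- rib_foot (a point): on the outer face of the flap, at the foot of the steep hinge-side face of its thumb rib, middle of the rib; 80 mm from the hinge line when the flap is drawn back (moves with it). The rib stands 7 mm proud and is 60 mm wide along the hinge; its other side slopes down towards the free edge. The bare face between hinge and rib is the place to press and push. Axes as flap_edge's
- flap_pad: black rubber pad, 80 by 130 by 3 mm, on the flap's inner side: not to be touched. Origin at the middle of the hinge line, moved with the slide; axes as flap_edge's
- lip_mid (a point): middle of the lip's inner lower edge. The lip is a fixed steel strip 150 mm wide along the case's far side, overhanging 17 mm towards the hinge, its underside 57.5 mm and its top 61.5 mm above the bench; the flat flap's top lies 54 mm above the bench. Drawn back, the flat flap's edge is 5 mm short of the lip; fully home it is 13 mm beneath it. Axes as the case's
- nipple_mid (a point): middle of the brass pipe nipple, 25 mm across its collar, 18 mm at its ends, 70 mm tall, standing in the near cell of the case's open row, its top 74 mm above the bench (leave it)
- bushing_mid (a point): middle of the small brass bushing (24 mm across, 26 mm tall) standing inside the bay that the flap covers; the closed flap clears it (leave it)
- coupling_mid (a point): middle of the white plastic pipe coupling (42 mm across, 50 mm tall) standing on the bench beside the case (leave it)
- bottle_mid (a point): middle of the water bottle, 64 mm across, 165 mm tall (leave it)
- can_mid (a point): middle of the metal can, 80 mm across, 100 mm tall (leave it)
- tee_mid (a point): middle of the white plastic pipe tee, 104 mm long, 74 mm tall, lying with its branch up (leave it)
- roll_mid (a point): middle of the roll of white sealing tape, 90 mm across, 24 mm tall (leave it)
- wrench_grip (a point): grip of the steel wrench lying on the bench (leave it)

How it is judged:
By the outcome, as a careful person would: the job done as asked, in the order asked, and still so for the second after the job is handed in, with the robot touching nothing.
It also fails if it takes over 38 s, if anything falls off the work surface, if the arm or the gripper's body presses on something with over 40 N, if the wrist force passes 120 N, or if a joint passes its speed limit or range.

## Working session

There is one attempt and no reset: what is moved stays moved. The work goes in short steps, Python scripts to look and compute and a tool call to move; the robot and the scene stay as the last step left them, time stands still between calls to the robot, and variables do not carry over. Pictures are saved under pics/ and viewed, and the job is handed in when it is done.

Besides the shell and the picture viewer there is one more tool, called after "Call:" by a JSON object that holds its "op" and its "data", one argument or row to a line. jog_arm: Moves the arm, as the interface text tells. Its arguments: {"type":"object","properties":{"commands":{"type":"array"},"grip":{"type":"number"},"grip_force":{"type":"number"}},"required":["commands"]}

```bash
mkdir -p pics; ls
python3 - <<'E'
from bench import *
import cv2,numpy as np
s=read_state();print({k:np.round(v,3) for k,v in s.items()})
for n in ("scene","top"):
    c=camera(n);cv2.imwrite(f"pics/{n}0.png",c["img"][:,:,::-1]);print(n,c["fx"],c["fy"],c["cx"],c["cy"],c["dist"]);print(np.round(c["cam_to_world"],4))
E
```

```text
pics
{'time': np.float64(0.0), 'joint_positions': array([ 1.169,  0.333, -0.065,  1.461,  0.022,  1.35 , -0.088]), 'joint_vel': array([-0.001,  0.002, -0.   , -0.001,  0.001,  0.001, -0.001]), 'joint_torque': array([-1.0000e-03, -6.2326e+01,  2.4000e-02, -3.8989e+01, -6.1000e-02,
        4.0000e-02,  0.0000e+00]), 'ee_pos': array([ 0.231, -0.58 ,  0.222]), 'eef_rot': array([-0.585,  0.397, -0.396,  0.585]), 'ft_force': array([0.006, 0.998, 0.134]), 'torque': array([-0.044,  0.001,  0.007]), 'width': np.float64(0.087)}
scene 469.37253767449675 469.37253767449675 322.9850755695486 232.44804542558597 [0.03723244 0.         0.         0.         0.        ]
[[ 0.4179  0.771  -0.4806  1.0758]
 [ 0.9085 -0.3569  0.2174 -0.2514]
 [-0.0039 -0.5275 -0.8496  0.9762]
 [ 0.      0.      0.      1.    ]]
top 442.2657877386171 442.2657877386171 320.26570145129534 238.400434226257 [0.03805558 0.         0.         0.         0.        ]
[[-0.0091 -0.9894  0.1447  0.4292]
 [-0.9999  0.0108  0.0109 -0.038 ]
 [-0.0123 -0.1446 -0.9894  1.109 ]
 [ 0.      0.      0.      1.    ]]
```

View pics/scene0.png

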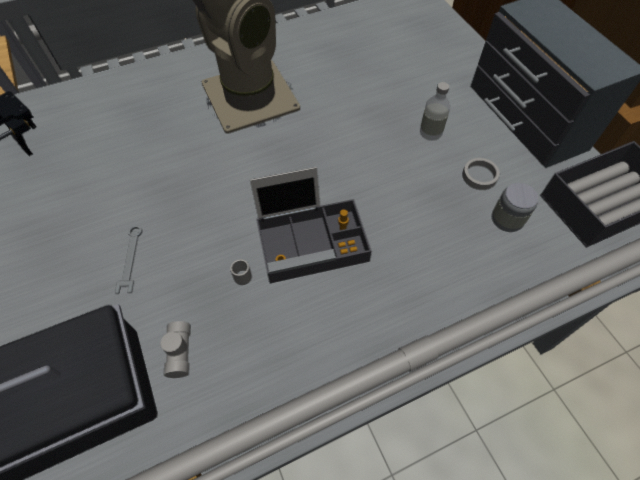

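View pics/top0.png

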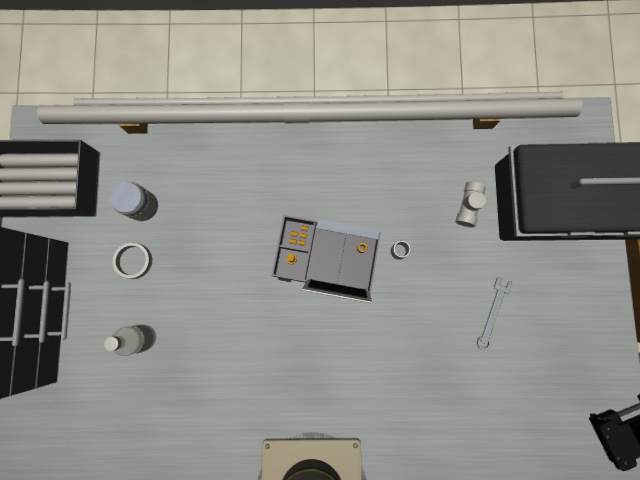

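Run:
```python
import cv2
a=cv2.imread("pics/scene0.png")[160:290,220:380];cv2.imwrite("pics/sz.png",cv2.resize(a,None,fx=4.5,fy=4.5,interpolation=cv2.INTER_CUBIC))
a=cv2.imread("pics/top0.png")[205:315,260:420];cv2.imwrite("pics/tz.png",cv2.resize(a,None,fx=5,fy=5,interpolation=cv2.INTER_CUBIC))
```

```text
(no output)
```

View pics/sz.png

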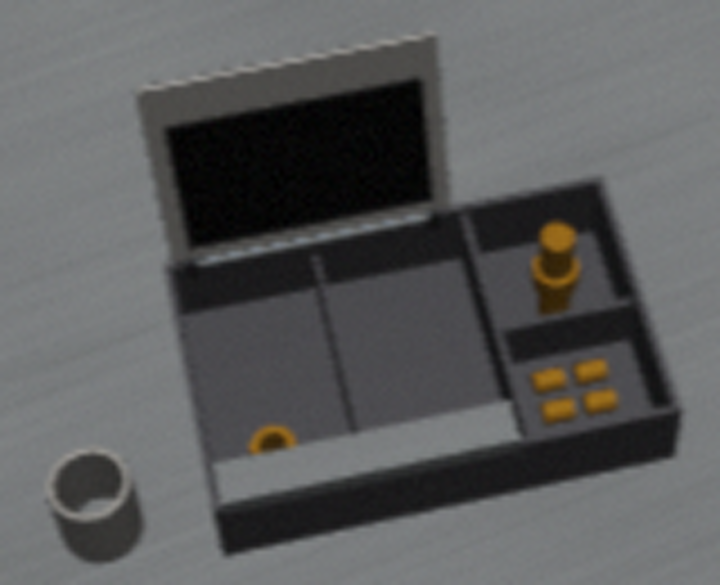

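View pics/tz.png

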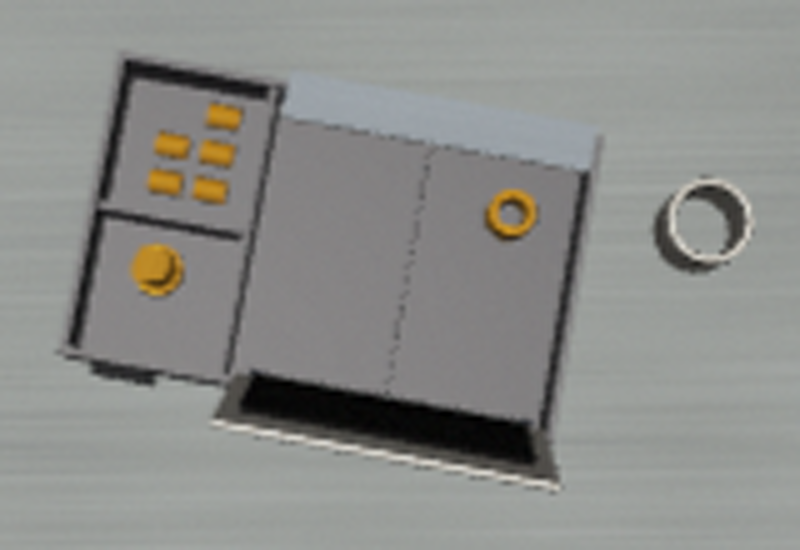

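```bash
cat > h.py <<'E'
import numpy as np,cv2
CAL={}
def ray(c,uv):
    K=np.array([[c["fx"],0,c["cx"]],[0,c["fy"],c["cy"]],[0,0,1]])
    p=cv2.undistortPoints(np.array([[uv]],float),K,np.array(c["dist"]))[0,0]
    M=np.array(c["cam_to_world"]);d=M[:3,:3]@[p[0],p[1],1];return M[:3,3],d/np.linalg.norm(d)
def plane(c,uv,z):
    o,d=ray(c,uv);return o+d*(z-o[2])/d[2]
def tri(c1,u1,c2,u2):
    o1,d1=ray(c1,u1);o2,d2=ray(c2,u2)
    A=np.array([d1,-d2]).T;t=np.linalg.lstsq(A,o2-o1,rcond=None)[0]
    p,q=o1+t[0]*d1,o2+t[1]*d2;return (p+q)/2,np.linalg.norm(p-q)
def proj(c,P):
    M=np.linalg.inv(np.array(c["cam_to_world"]));K=np.array([[c["fx"],0,c["cx"]],[0,c["fy"],c["cy"]],[0,0,1]])
    return cv2.projectPoints(np.array(P,float).reshape(-1,1,3),cv2.Rodrigues(M[:3,:3])[0],M[:3,3],K,np.array(c["dist"]))[0][:,0]
E
python3 - <<'E'
from bench import *
from h import *
s=camera("scene");t=camera("top")
tz=lambda x,y:(x/5+260-.4,y/5+205-.4); sz=lambda x,y:(x/4.5+220-.4,y/4.5+160-.4)
R=lambda a:np.round(a,4)
for n,p in dict(FL=(122,55),NL=(62,352)).items(): print("top",n,R(plane(t,tz(*p),.05)))
print("top lip FR",R(plane(t,tz(602,132),.0615)))
for n,p in dict(FL=(680,410),NL=(602,180),FR=(220,510),NR=(170,262)).items(): print("scene",n,R(plane(s,sz(*p),.05)))
print("lip far/near L,R scene",[R(plane(s,sz(*p),.0615)) for p in ((505,402),(522,440),(215,463),(218,503))])
print("flap R",tri(t,tz(558,488),s,sz(138,92)));print("flap L",tri(t,tz(213,421),s,sz(437,38)))
print("coupling",R(plane(t,tz(710,222),.05)),R(plane(s,sz(89,485),.05)))
print("nipple",R(plane(t,tz(155,265),.074)),R(plane(s,sz(558,235),.074)))
E
```

```text
top FL [0.6413 0.0616 0.05  ]
top NL [0.4968 0.0899 0.05  ]
top lip FR [ 0.5987 -0.1697  0.0615]
scene FL [0.6415 0.0634 0.05  ]
scene NL [0.4976 0.0918 0.05  ]
scene FR [ 0.5968 -0.1673  0.05  ]
scene NR [ 0.4495 -0.1383  0.05  ]
lip far/near L,R scene [array([ 0.6063, -0.0175,  0.0615]), array([ 0.6293, -0.0191,  0.0615]), array([ 0.5777, -0.1612,  0.0615]), array([ 0.5988, -0.1678,  0.0615])]
flap R (array([ 0.43041612, -0.13274784,  0.16862202]), np.float64(0.0012435280500615238))
flap L (array([0.45978799, 0.01231663, 0.16766198]), np.float64(0.0016137354071939405))
coupling [ 0.5562 -0.2216  0.05  ] [ 0.5568 -0.2208  0.05  ]
nipple [0.5357 0.0436 0.074 ] [0.5343 0.0466 0.074 ]
```

Call:
{"op": "jog_arm", "data": {
  "commands": [
    {"translation": [11.5, 33, 0], "twist": -0.036},
    {"translation": [11.5, 33, 0], "twist": -0.036},
    {"translation": [11.5, 33, 0], "twist": -0.036},
    {"translation": [11.5, 33, 0], "twist": -0.036},
    {"translation": [11.5, 33, 0], "twist": -0.036},
    {"translation": [11.5, 33, 0], "twist": -0.036},
    {"translation": [11.5, 33, 0], "twist": -0.036},
    {"translation": [11.5, 33, 0], "twist": -0.036},
    {"translation": [11.5, 33, 0], "twist": -0.036},
    {"translation": [11.5, 33, 0], "twist": -0.036},
    {"translation": [11.5, 33, 0], "twist": -0.036},
    {"translation": [11.5, 33, 0], "twist": -0.036},
    {"translation": [11.5, 33, 0], "twist": -0.036},
    {"translation": [11.5, 33, 0], "twist": -0.036},
    {"translation": [11.5, 33, 0], "twist": -0.036},
    {"translation": [11.5, 33, 0], "twist": -0.036}
  ],
  "grip": 1,
  "grip_force": 20
}}

```text
time: 1.8
ee_pos: [0.4153, -0.0513, 0.2227]
eef_rot: [0.448, -0.547, 0.547, -0.448]
ft_force: [1.3, -0.6, -0.0]
width: 0.0005
```

Call:
{"op": "jog_arm", "data": {
  "commands": [
    {"translation": [0, -2, -14]},
    {"translation": [0, 0, -14]},
    {"translation": [0, 0, -14]},
    {"translation": [0, 0, -14]},
    {"translation": [0, 0, -14]},
    {"translation": [0, 0, 0]}
  ]
}}

```text
invalid input at $.commands[0]: expected keys translation, twist
```

```bash
cat > snap.py <<'E'
import sys
from bench import *
import cv2,numpy as np
n=sys.argv[1]
a=camera("scene")["img"][:,:,::-1][90:290,200:400];b=camera("top")["img"][:,:,::-1][195:345,240:440]
a=cv2.resize(a,(400,400),interpolation=cv2.INTER_CUBIC);b=cv2.resize(b,(533,400),interpolation=cv2.INTER_CUBIC)[:, :400]
a=cv2.resize(camera("scene")["img"][:,:,::-1][120:290,230:380],(400,453),interpolation=cv2.INTER_CUBIC)
b=cv2.resize(camera("top")["img"][:,:,::-1][200:370,250:400],(400,453),interpolation=cv2.INTER_CUBIC)
cv2.imwrite(f"pics/{n}.png",np.hstack([a,b]))
s=read_state();print({k:np.round(s[k],4) for k in ("time","ee_pos","ft_force","width","joint_positions")})
E
sed -i '/\[90:290/d;/(400,400)/d' snap.py
python3 snap.py a1
```

```text
{'time': np.float64(1.9), 'ee_pos': array([ 0.4162, -0.0484,  0.2229]), 'ft_force': array([ 0.3492, -0.6762, -0.0547]), 'width': np.float64(0.0004), 'joint_positions': array([ 0.6812, -0.1134, -0.6179,  1.934 , -0.0687,  1.2999, -1.6781])}
```

View pics/a1.png

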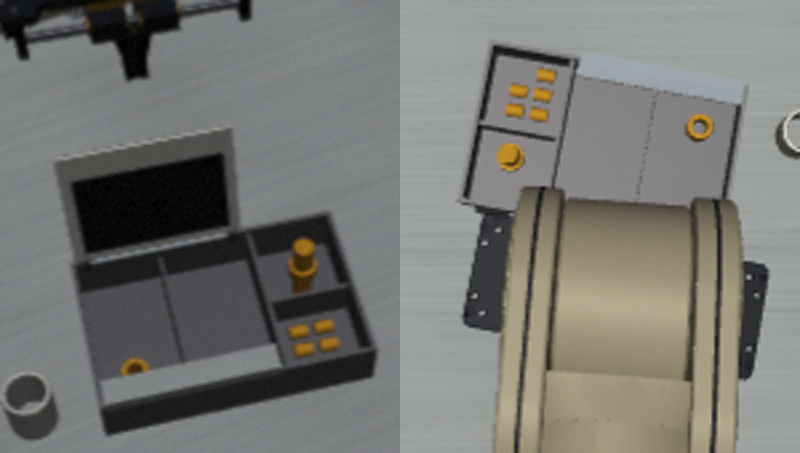

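The gripper (shut tip at about (135,77) in the left pane) is behind and above the flap, which is still open; the top view is blocked by the arm.

Call:
{"op": "jog_arm", "data": {
  "commands": [
    {"translation": [0, -5, -14], "twist": 0},
    {"translation": [0, 0, -14], "twist": 0},
    {"translation": [0, 0, -14], "twist": 0},
    {"translation": [0, 0, -14], "twist": 0},
    {"translation": [0, 0, -14], "twist": 0},
    {"translation": [0, 0, 0], "twist": 0}
  ]
}}

```text
time: 2.5
ee_pos: [0.4138, -0.0582, 0.1511]
eef_rot: [-0.449, 0.548, -0.546, 0.448]
ft_force: [0.1, 0.0, 0.7]
width: 0.0004
```

```bash
python3 snap.py a2
```

```text
{'time': np.float64(2.6), 'ee_pos': array([ 0.415 , -0.0581,  0.1528]), 'ft_force': array([-0.009 ,  0.2378,  0.4288]), 'width': np.float64(0.0005), 'joint_positions': array([ 0.6799, -0.0436, -0.6256,  2.0318, -0.028 ,  1.1456, -1.7019])}
```

View pics/a2.png

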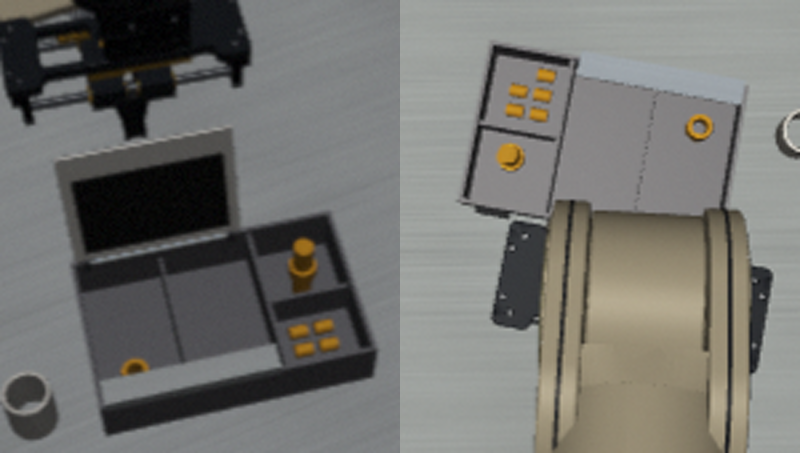

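Call:
{"op": "jog_arm", "data": {
  "commands": [
    {"translation": [9.8, -1.9, 0], "twist": 0},
    {"translation": [9.8, -1.9, 0], "twist": 0},
    {"translation": [9.8, -1.9, 0], "twist": 0},
    {"translation": [9.8, -1.9, 0], "twist": 0},
    {"translation": [9.8, -1.9, 0], "twist": 0},
    {"translation": [9.8, -1.9, 0], "twist": 0},
    {"translation": [9.8, -1.9, 0], "twist": 0},
    {"translation": [9.8, -1.9, 0], "twist": 0}
  ]
}}

```text
time: 3.4
ee_pos: [0.4943, -0.073, 0.1524]
eef_rot: [-0.448, 0.547, -0.547, 0.448]
ft_force: [-0.6, 0.5, 1.0]
width: 0.0012
```

```bash
python3 snap.py a3
```

```text
{'time': np.float64(3.5), 'ee_pos': array([ 0.4946, -0.073 ,  0.1524]), 'ft_force': array([ 0.1424, -0.5038, -0.9397]), 'width': np.float64(0.0001), 'joint_positions': array([ 0.6378,  0.1623, -0.6277,  1.8489,  0.1029,  1.1627, -1.7926])}
```

View pics/a3.png

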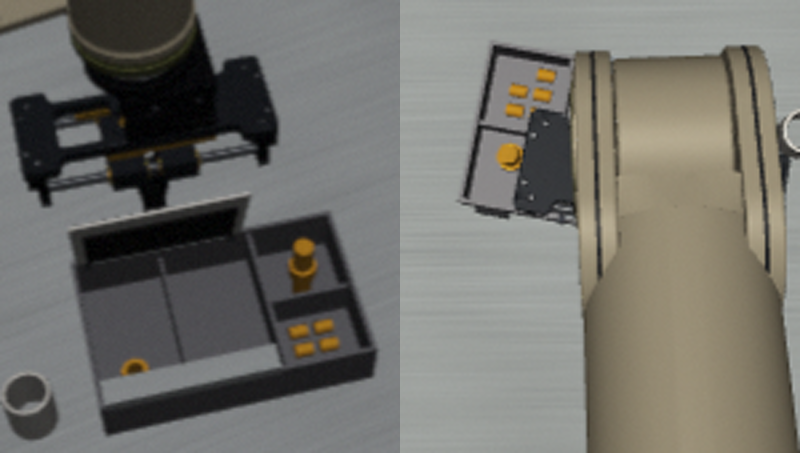

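Call:
{"op": "jog_arm", "data": {
  "commands": [
    {"translation": [7.9, -1.6, -3], "twist": 0},
    {"translation": [7.9, -1.6, -4], "twist": 0},
    {"translation": [7.9, -1.6, -5], "twist": 0},
    {"translation": [7.9, -1.6, -6], "twist": 0},
    {"translation": [-9.8, 1.9, 0], "twist": 0},
    {"translation": [-14.7, 2.9, 0], "twist": 0},
    {"translation": [-19.6, 3.8, 0], "twist": 0},
    {"translation": [-19.6, 3.8, 0], "twist": 0},
    {"translation": [0, 0, 0], "twist": 0},
    {"translation": [0, 0, 0], "twist": 0}
  ]
}}

```text
time: 4.5
ee_pos: [0.4614, -0.0671, 0.1348]
eef_rot: [0.448, -0.546, 0.547, -0.448]
ft_force: [-0.5, -0.0, 0.0]
width: 0.0005
```

```bash
python3 snap.py a4
```

```text
{'time': np.float64(4.6), 'ee_pos': array([ 0.462 , -0.0671,  0.1347]), 'ft_force': array([-0.0071, -0.4016, -0.2066]), 'width': np.float64(0.0005), 'joint_positions': array([ 0.66  ,  0.1021, -0.6372,  1.9471,  0.0678,  1.1127, -1.7728])}
```

View pics/a4.png

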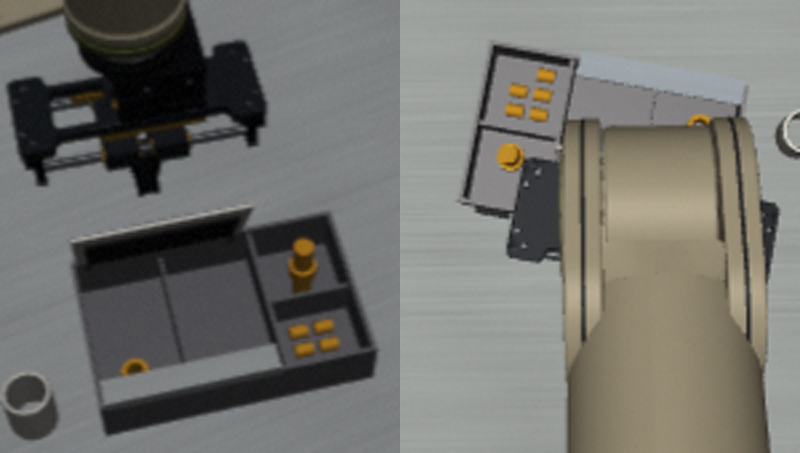

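Call:
{"op": "jog_arm", "data": {
  "commands": [
    {"translation": [0, 0, -15], "twist": 0},
    {"translation": [0, 0, -15], "twist": 0},
    {"translation": [9.8, -1.9, 0], "twist": 0},
    {"translation": [9.8, -1.9, 0], "twist": 0},
    {"translation": [9.8, -1.9, 0], "twist": 0},
    {"translation": [4.9, -1.0, -4], "twist": 0},
    {"translation": [4.9, -1.0, -4], "twist": 0},
    {"translation": [3.9, -0.8, -4.5], "twist": 0},
    {"translation": [3.9, -0.8, -4.5], "twist": 0},
    {"translation": [0, 0, 0], "twist": 0}
  ]
}}

```text
time: 5.6
ee_pos: [0.5084, -0.0762, 0.0868]
eef_rot: [-0.449, 0.547, -0.547, 0.448]
ft_force: [0.1, -0.3, 1.4]
width: 0.0004
```

```bash
python3 snap.py a5
```

```text
{'time': np.float64(5.7), 'ee_pos': array([ 0.5082, -0.0762,  0.0874]), 'ft_force': array([-0.5708, -0.7757, -0.2944]), 'width': np.float64(0.0003), 'joint_positions': array([ 0.6084,  0.2735, -0.6155,  1.8817,  0.1815,  1.0425, -1.8496])}
```

View pics/a5.png

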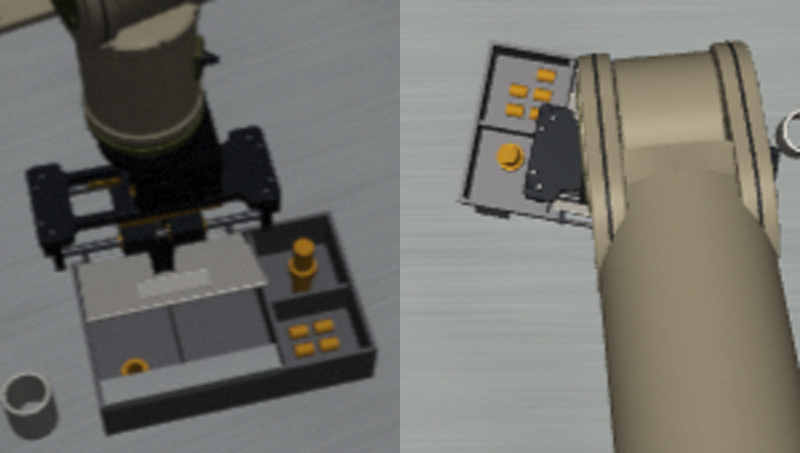

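Flap now folded to ~0.6 rad, fingertip on the bare face just hinge-side of the rib (rib seen at (173,283)).

Call:
{"op": "jog_arm", "data": {
  "commands": [
    {"translation": [2.9, -0.6, -5], "twist": 0},
    {"translation": [2.9, -0.6, -5], "twist": 0},
    {"translation": [2.0, -0.4, -5.5], "twist": 0},
    {"translation": [2.0, -0.4, -5.5], "twist": 0},
    {"translation": [1.0, -0.2, -6], "twist": 0},
    {"translation": [0.5, -0.1, -5], "twist": 0},
    {"translation": [0, 0, -2], "twist": 0},
    {"translation": [0, 0, -1], "twist": 0},
    {"translation": [0, 0, 0], "twist": 0}
  ]
}}

```text
time: 6.6
ee_pos: [0.5208, -0.0787, 0.0536]
eef_rot: [0.448, -0.546, 0.547, -0.449]
ft_force: [-0.6, -0.5, 9.7]
width: 0.0005
```

```bash
python3 snap.py a6
```

```text
{'time': np.float64(6.7), 'ee_pos': array([ 0.5208, -0.0787,  0.0536]), 'ft_force': array([-0.6391,  0.262 ,  9.1006]), 'width': np.float64(0.0007), 'joint_positions': array([ 0.5836,  0.3445, -0.5974,  1.8795,  0.231 ,  0.984 , -1.8831])}
```

View pics/a6.png

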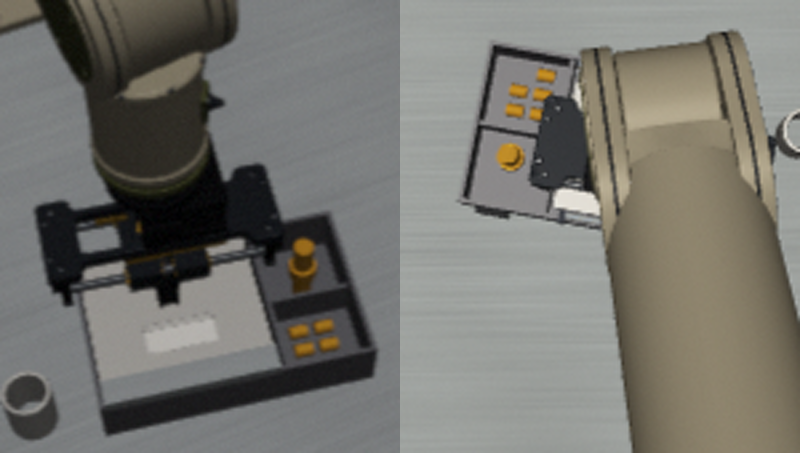

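Call:
{"op": "jog_arm", "data": {
  "commands": [
    {"translation": [3.9, -0.8, 0], "twist": 0},
    {"translation": [3.9, -0.8, 0], "twist": 0},
    {"translation": [3.9, -0.8, 0], "twist": 0},
    {"translation": [3.9, -0.8, 0], "twist": 0},
    {"translation": [3.9, -0.8, 0], "twist": 0},
    {"translation": [0, 0, 0], "twist": 0}
  ]
}}

```text
time: 7.3
ee_pos: [0.5394, -0.0824, 0.0531]
eef_rot: [-0.449, 0.547, -0.547, 0.448]
ft_force: [-4.4, 0.5, 9.8]
width: 0.0004
```

```bash
python3 snap.py a7
```

```text
{'time': np.float64(7.4), 'ee_pos': array([ 0.5394, -0.0824,  0.0532]), 'ft_force': array([-3.7006,  0.2362,  8.5621]), 'width': np.float64(0.0002), 'joint_positions': array([ 0.568 ,  0.3841, -0.5871,  1.8299,  0.2495,  1.0013, -1.8892])}
```

View pics/a7.png

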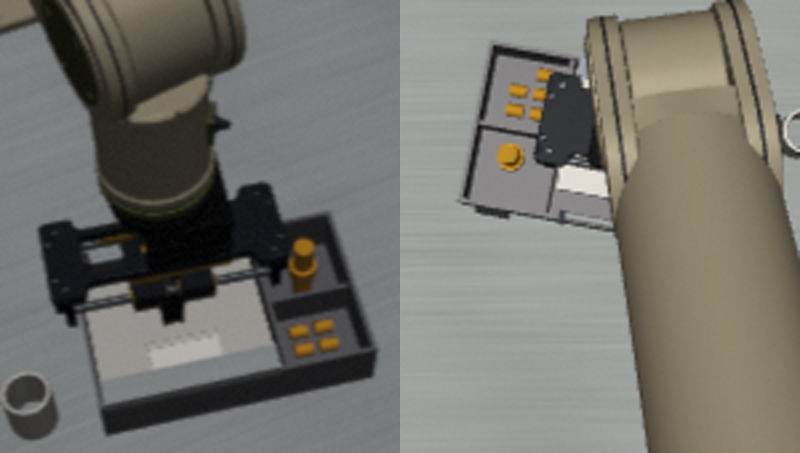

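Call:
{"op": "jog_arm", "data": {
  "commands": [
    {"translation": [3.9, -0.8, 0], "twist": 0},
    {"translation": [3.9, -0.8, 0], "twist": 0},
    {"translation": [0, 0, 0], "twist": 0}
  ]
}}

```text
time: 7.7
ee_pos: [0.5466, -0.084, 0.0528]
eef_rot: [-0.449, 0.547, -0.547, 0.448]
ft_force: [-6.1, 0.5, 9.9]
width: 0.0008
```

```bash
python3 snap.py a8
```

```text
{'time': np.float64(7.8), 'ee_pos': array([ 0.5466, -0.084 ,  0.0529]), 'ft_force': array([-5.3404,  0.6921,  8.7246]), 'width': np.float64(0.0005), 'joint_positions': array([ 0.5617,  0.3997, -0.583 ,  1.81  ,  0.2563,  1.0088, -1.891 ])}
```

View pics/a8.png

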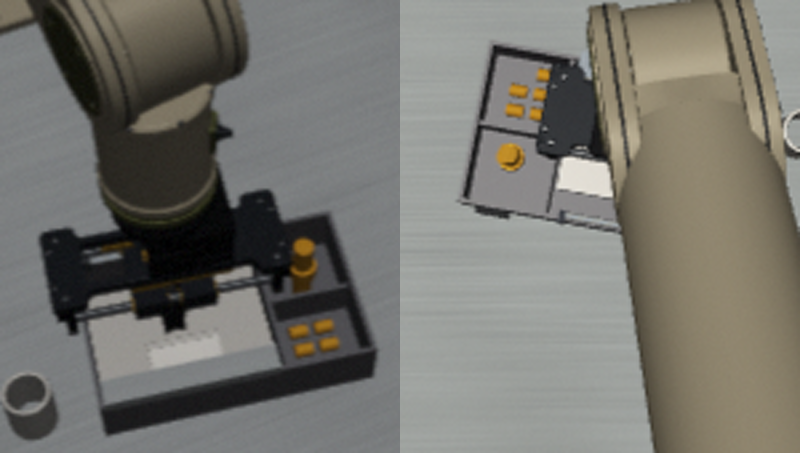

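Call:
{"op": "jog_arm", "data": {
  "commands": [
    {"translation": [3.9, -0.8, 0], "twist": 0},
    {"translation": [3.9, -0.8, 0], "twist": 0},
    {"translation": [2, -0.4, 0], "twist": 0},
    {"translation": [0, 0, 0], "twist": 0}
  ]
}}

```text
time: 8.2
ee_pos: [0.5562, -0.086, 0.0527]
eef_rot: [-0.449, 0.547, -0.546, 0.448]
ft_force: [-5.2, 0.6, 6.9]
width: 0.0002
```

Call:
{"op": "jog_arm", "data": {
  "commands": [
    {"translation": [1, -0.2, 0], "twist": 0},
    {"translation": [1, -0.2, 0], "twist": 0},
    {"translation": [0, 0, 0], "twist": 0}
  ]
}}

```text
time: 8.5
ee_pos: [0.5563, -0.0859, 0.0521]
eef_rot: [-0.45, 0.548, -0.545, 0.447]
ft_force: [-12.5, 2.4, 10.0]
width: 0.0005
```

Call:
{"op": "jog_arm", "data": {
  "commands": [
    {"translation": [1, -0.2, 0], "twist": 0},
    {"translation": [1, -0.2, 0], "twist": 0},
    {"translation": [0, 0, 0], "twist": 0}
  ]
}}

```text
time: 8.8
ee_pos: [0.5565, -0.086, 0.0515]
eef_rot: [-0.451, 0.549, -0.544, 0.446]
ft_force: [-19.5, 4.8, 13.1]
width: 0.0003
```

```bash
python3 snap.py a9
```

```text
{'time': np.float64(8.9), 'ee_pos': array([ 0.5565, -0.086 ,  0.0515]), 'ft_force': array([-19.5819,   3.2636,  12.8501]), 'width': np.float64(0.0004), 'joint_positions': array([ 0.5506,  0.427 , -0.5761,  1.777 ,  0.2665,  1.0259, -1.8937])}
```

View pics/a9.png

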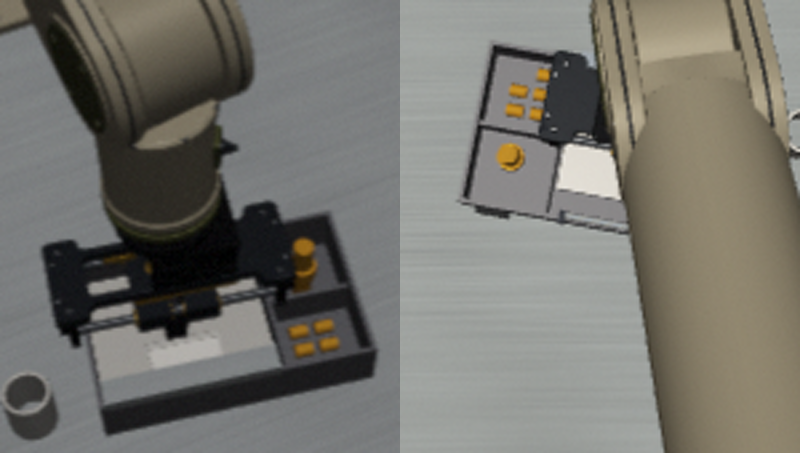

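Call:
{"op": "jog_arm", "data": {
  "commands": [
    {"translation": [-1, 0.2, 1], "twist": 0},
    {"translation": [-1, 0.2, 1], "twist": 0},
    {"translation": [0, 0, 2], "twist": 0},
    {"translation": [0, 0, 3], "twist": 0},
    {"translation": [0, 0, 5], "twist": 0},
    {"translation": [0, 0, 10], "twist": 0},
    {"translation": [0, 0, 20], "twist": 0},
    {"translation": [0, 0, 30], "twist": 0},
    {"translation": [0, 0, 40], "twist": 0},
    {"translation": [-30, -30, 30], "twist": 0},
    {"translation": [-30, -40, 0], "twist": 0},
    {"translation": [-30, -40, 0], "twist": 0},
    {"translation": [-30, -40, 0], "twist": 0},
    {"translation": [0, -40, 0], "twist": 0},
    {"translation": [0, -40, 0], "twist": 0},
    {"translation": [0, -40, 0], "twist": 0},
    {"translation": [0, 0, 0], "twist": 0}
  ]
}}

```text
time: 10.6
ee_pos: [0.4383, -0.3615, 0.1937]
eef_rot: [0.447, -0.548, 0.549, -0.446]
ft_force: [0.3, 0.9, 0.1]
width: 0.0005
```

```bash
python3 snap.py b1
```

```text
{'time': np.float64(10.7), 'ee_pos': array([ 0.4401, -0.3562,  0.1938]), 'ft_force': array([0.9314, 0.7298, 0.1447]), 'width': np.float64(0.0003), 'joint_positions': array([ 0.9629,  0.2506, -0.4241,  1.6431,  0.1067,  1.2701, -1.2506])}
```

View pics/b1.png

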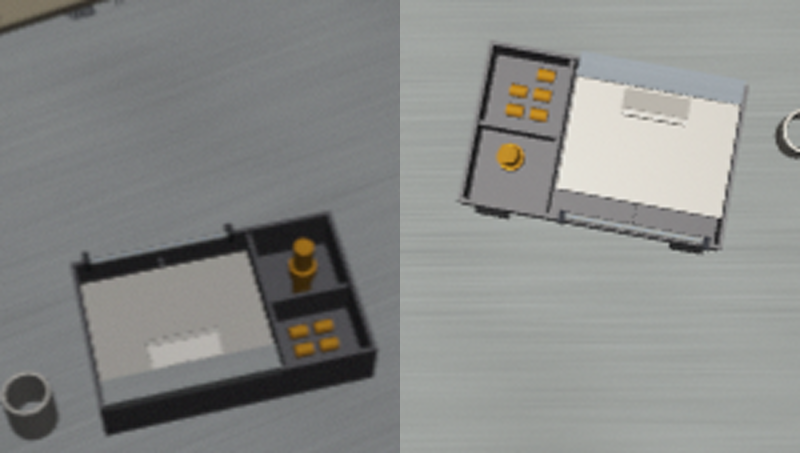

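Run:
```python
from bench import *
from h import *
t=camera("top");s=camera("scene")
a=t["img"][210:300,300:390,::-1];cv2.imwrite("pics/b2.png",cv2.resize(a,None,fx=6.5,fy=6.5,interpolation=cv2.INTER_CUBIC))
# case frame from earlier: print expected pixels for home / drawn states
C=np.array([.5462,-.0381]);ex=np.array([.981,-.192]);ey=np.array([.192,.981])
W=lambda x,y,z:[*(C+ex*x+ey*y),z]
f=lambda p:np.round((p-[300,210]+.42)*6.5)
for n,x,z in (("lip inner top",.058,.0615),("foot home",.031,.054),("foot -3mm",.028,.054),("foot home risen",.031,.057),("foot drawn",.013,.054)):
    print(n,f(proj(t,[W(x,-.04,z),W(x,-.065,z)])))
```

```text
lip inner top [[302. 151.]
 [369. 163.]]
foot home [[289. 225.]
 [355. 237.]]
foot -3mm [[287. 233.]
 [354. 245.]]
foot home risen [[289. 224.]
 [356. 236.]]
foot drawn [[280. 272.]
 [347. 284.]]
```

View pics/b2.png

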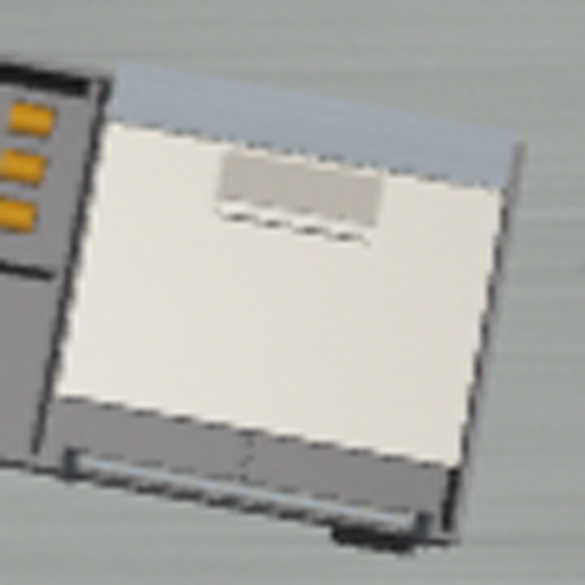

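The top view shows the rib foot line at about (289,225), against a predicted (289,225) for fully home and (280,272) for drawn back. The flap has stayed down and its free edge is hidden beneath the lip, whose inner edge is at about (302,154).

```bash
python3 -c "
from bench import *
print(close_job())"
```

```text
the job is handed in; nothing more can be done
None
```

The flap is closed: folded flat over its bay, slid fully home under the steel lip, and it stayed shut after I let go. I handed the job in at about 10.8 s of the 38 s allowed. The interface gave no verdict.

**What I did:**
- I worked with the gripper shut and only on the outer side of the flap. I pushed it from about 1.8 rad past upright, let it rest at about 1 rad, then pressed it flat with about 9 N on the bare face behind the rib.
- I slid it forward and pushed on the rib. It held a hard stop: the force rose to about 20 N with no further movement.
- I lifted straight up so as not to drag the flap back, then moved the arm clear.

**Last checks:**
- **Tuck:** in the top camera, the rib foot was within about 1 mm of the predicted fully home position.
- **Staying shut:** the flap's free edge was hidden beneath the lip with the robot clear of it.
- **Other things:** in the last close-up pictures the nipple, the loose fittings and the coupling looked unmoved. I did not re-measure the bottle, can, tee, roll or wrench, which the arm never came near. The bushing is now under the closed flap, so I could not see it.
- **Disagreement:** the arm's own position put the rib foot about 2.5 mm short of home (95.5 mm against 98 mm from the hinge). I put this down to the camera calibration (good to about 2 mm), because the hard stop and the picture both indicate fully home.

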